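# Load charged cells into the pack tray in string order

### The job

Move the four charged battery cells from the charger to the pack tray, one to a pocket, keeping their order counted from the red end: the cell nearest the charger's red end goes into the pocket nearest the tray's red end, the next cell into the next pocket, and so on (the tray's red end points the other way, so the row comes out reversed). Set each cell down gently and upright on the pocket floor, without dropping it or knocking any over.

Things in the scene. Friction and masses are not known exactly. Their poses are not given: they have to be found in the camera images.
- cell_blue: the blue-wrapped battery cell, a loose upright cylinder 32 mm in diameter and 70 mm tall (the top 2 mm a small steel button), about 145 g; origin at the centre of its underside, z up along its axis. At the start it stands in the charger bay of its own colour, its underside 17 mm above the bench and its top 87 mm.
- cell_green: the green-wrapped battery cell, a loose upright cylinder 32 mm in diameter and 70 mm tall (the top 2 mm a small steel button), about 145 g; origin at the centre of its underside, z up along its axis. At the start it stands in the charger bay of its own colour, its underside 17 mm above the bench and its top 87 mm.
- cell_yellow: the yellow-wrapped battery cell, a loose upright cylinder 32 mm in diameter and 70 mm tall (the top 2 mm a small steel button), about 145 g; origin at the centre of its underside, z up along its axis. At the start it stands in the charger bay of its own colour, its underside 17 mm above the bench and its top 87 mm.
- cell_white: the white-wrapped battery cell, a loose upright cylinder 32 mm in diameter and 70 mm tall (the top 2 mm a small steel button), about 145 g; origin at the centre of its underside, z up along its axis. At the start it stands in the charger bay of its own colour, its underside 17 mm above the bench and its top 87 mm.
- bay_blue: the blue charger bay, a fixed open square cup 56 x 56 mm outside, 46 x 46 mm inside, 24 mm high with a 5 mm floor; origin at the centre of its underside, 12 mm above the bench; its rim is 36 mm above the bench. The four bays stand in a straight row on the charger, 58 mm apart, in an order that changes; they never move during the job.
- bay_green: the green charger bay, a fixed open square cup 56 x 56 mm outside, 46 x 46 mm inside, 24 mm high with a 5 mm floor; origin at the centre of its underside, 12 mm above the bench; its rim is 36 mm above the bench. The four bays stand in a straight row on the charger, 58 mm apart, in an order that changes; they never move during the job.
- bay_yellow: the yellow charger bay, a fixed open square cup 56 x 56 mm outside, 46 x 46 mm inside, 24 mm high with a 5 mm floor; origin at the centre of its underside, 12 mm above the bench; its rim is 36 mm above the bench. The four bays stand in a straight row on the charger, 58 mm apart, in an order that changes; they never move during the job.
- bay_white: the white charger bay, a fixed open square cup 56 x 56 mm outside, 46 x 46 mm inside, 24 mm high with a 5 mm floor; origin at the centre of its underside, 12 mm above the bench; its rim is 36 mm above the bench. The four bays stand in a straight row on the charger, 58 mm apart, in an order that changes; they never move during the job.
- charger: the grey four-bay charger, fixed; origin on the bench under the middle of the bay row. Bay centres lie at x = 0, y = +87, +29, -29, -87 mm. Red block (16 mm thick, 36 mm high) at the +y end, so y = +87 is nearest red; black block at the -y end. Control housing 28 mm high from x = 44 to 88 mm. Cells stand only 26 mm apart: grip across the row, fingers closing along x.
- tray: the dark grey four-pocket pack tray, fixed, empty; origin on the bench under its middle. Pocket centres at x = 0, y = -87, -29, +29, +87 mm; red block (36 mm high) at the -y end, so y = -87 is nearest red; black block at +y. Pockets 48 x 48 mm, floor 6 mm above the bench with a copper disc, walls 10 mm thick, 24 mm high. It stands left or right of the charger; each is turned up to 0.3 rad.
There are look-alikes about, which are no part of the job. What is shaped like the cell_blue but black, brown or pink is not meant.

How it is judged:
At the end, for the whole second after the job is handed in: Each cell stands in its own tray pocket, as many places from the tray's red end as its own-coloured bay is from the charger's red end: within 12 mm of the pocket centre along each tray axis, underside on the floor (less than 10 mm above the tray's underside), upright within 0.12 rad, and at rest (((y of bay_blue in the frame of charger between 0.067 and 0.107 m and y of cell_blue in the frame of tray between -0.099 and -0.075 m) or (y of bay_blue in the frame of charger between 0.009 and 0.049 m and y of cell_blue in the frame of tray between -0.041 and -0.017 m) or (y of bay_blue in the frame of charger between -0.049 and -0.009 m and y of cell_blue in the frame of tray between 0.017 and 0.041 m) or (y of bay_blue in the frame of charger between -0.107 and -0.067 m and y of cell_blue in the frame of tray between 0.075 and 0.099 m)) and x of cell_blue in the frame of tray between -0.012 and 0.012 m and z of each of cell_blue, cell_green, cell_yellow, cell_white in the frame of tray below 0.01 m and angle between each of cell_blue, cell_green, cell_yellow, cell_white's own z axis and vertical below 0.12 rad and linear speed of each of cell_blue, cell_green, cell_yellow, cell_white below 0.02 m/s and angular speed of each of cell_blue, cell_green, cell_yellow, cell_white below 0.2 rad/s and ((y of bay_green in the frame of charger between 0.067 and 0.107 m and y of cell_green in the frame of tray between -0.099 and -0.075 m) or (y of bay_green in the frame of charger between 0.009 and 0.049 m and y of cell_green in the frame of tray between -0.041 and -0.017 m) or (y of bay_green in the frame of charger between -0.049 and -0.009 m and y of cell_green in the frame of tray between 0.017 and 0.041 m) or (y of bay_green in the frame of charger between -0.107 and -0.067 m and y of cell_green in the frame of tray between 0.075 and 0.099 m)) and x of cell_green in the frame of tray between -0.012 and 0.012 m and ((y of bay_yellow in the frame of charger between 0.067 and 0.107 m and y of cell_yellow in the frame of tray between -0.099 and -0.075 m) or (y of bay_yellow in the frame of charger between 0.009 and 0.049 m and y of cell_yellow in the frame of tray between -0.041 and -0.017 m) or (y of bay_yellow in the frame of charger between -0.049 and -0.009 m and y of cell_yellow in the frame of tray between 0.017 and 0.041 m) or (y of bay_yellow in the frame of charger between -0.107 and -0.067 m and y of cell_yellow in the frame of tray between 0.075 and 0.099 m)) and x of cell_yellow in the frame of tray between -0.012 and 0.012 m and ((y of bay_white in the frame of charger between 0.067 and 0.107 m and y of cell_white in the frame of tray between -0.099 and -0.075 m) or (y of bay_white in the frame of charger between 0.009 and 0.049 m and y of cell_white in the frame of tray between -0.041 and -0.017 m) or (y of bay_white in the frame of charger between -0.049 and -0.009 m and y of cell_white in the frame of tray between 0.017 and 0.041 m) or (y of bay_white in the frame of charger between -0.107 and -0.067 m and y of cell_white in the frame of tray between 0.075 and 0.099 m)) and x of cell_white in the frame of tray between -0.012 and 0.012 m); the robot touches nothing.
It fails at once if a cell is knocked over (leans more than 45 degrees) (angle between any of cell_blue, cell_green, cell_yellow, cell_white's own z axis and vertical above 0.785 rad).
It fails at once if a cell is dropped (comes down faster than 0.7 m/s, a fall of over 25 mm) ((height (world z) of cell_blue below 0.018 m and linear speed of cell_blue above 0.7 m/s) or (height (world z) of cell_green below 0.018 m and linear speed of cell_green above 0.7 m/s) or (height (world z) of cell_yellow below 0.018 m and linear speed of cell_yellow above 0.7 m/s) or (height (world z) of cell_white below 0.018 m and linear speed of cell_white above 0.7 m/s)).
It also fails if it takes over 106 s, if anything falls off the work surface, if the arm or the gripper's body presses on something with over 40 N, if the wrist force passes 120 N, or if a joint passes its speed limit or range.

### The arm

A 6-joint arm with a two-finger parallel gripper is mounted at the origin on the work surface. World frame = base frame: x ahead of the robot, y to its left, z up, the work surface at z = 0. Lengths are in m, angles in rad, forces in N, time in s.
With the tool pointing down it reaches from about 0.35 to 0.85 m from the base axis. Payload 8.1 kg.
Tool frame: the origin (TCP) lies between the finger pads; the fingertips stand 11 mm ahead of it and the grasp point (between the pads) lies 8 mm behind it (robot.tips_ahead is the distance from the TCP to the fingertips, in m); z points along the fingers, y is the line along which they close (so a half turn about z gives the same grasp; the last joint's range is limited). The gripper opens to 93 mm and grips with 3 to 60 N. Pads are 15 mm wide; open, the fingers measure 128 mm over their backs; the gripper's body (75 mm by 188 mm) begins 65 mm behind the grasp point.
Start: joints at [-1.243, 0.13, 1.488, -0, 1.523, -0.085], TCP at [0.241, -0.55, 0.192] pointing down, gripper open.
Joint ranges: [-2.96, 2.96], [-0.89, 2.26], [0.02, 2.5], [-1.34, 4.48], [0, 2.73], [-2.66, 2.66]. Speed limits (rad/s): [2.39, 2.39, 2.79, 3.14, 3.14, 3.14].

### API

Orientations are given as a rotation vector (axis times angle).
In Python, from plant import robot gives the robot as it stands. The module is installed in compiled form; this text tells all that it offers.
- The arm moves only by the tool move_arm, never from a script. Its argument "deltas" is one flat list of numbers, 7 for each row, row after row: the shift along the tool's x, y, z in m, then the turn, a rotation vector about the tool's x, y, z in rad, then the opening, from 0 (shut) to 1 (fully open). A call has 1 to 12 rows; each row is the pose to reach, as a shift and turn from the pose commanded when the call began, along the tool's axes at that moment; what a row does not reach only later rows make up. A row lasts 1/8 s, in which the tool goes at most 62.5 mm and 10.7 degrees, less where a joint would pass 70% of its speed; a pose out of reach is approached as far as the arm can. A call with a gripper value outside its range is refused whole. The fingers move at their own pace and stop on an object; "squeeze" is the grip in N (left out, the last holds). Time passes only in rows, so rows that repeat a pose let the fingers close. It gives the time, the measured TCP pose, the force, the opening and the grip force at its end, in the units of the state.
- robot.read_state(): the state, without advancing time (a new reading comes with each control period).
- robot.read_camera(name): name is "scene" or "top" or "wrist"; returns (picture, depth): 384x512x3 uint8, red, green, blue; 384x512 float32, m along the optical axis (not along the pixel's ray), 0 where there is no reading.
- robot.camera_model(name): a dict with "K" (3x3 intrinsics, pixels), "k1" (the pictures are not rectified: a ray, as slopes to the right and down, at radius r is drawn at 1 + k1 r^2 times it, then the intrinsics apply), "R" (3x3) and "t" (3): a world point X has camera coordinates R X + t; the wrist camera has in their place "tool_from_camera" (4x4, takes a point from camera to tool coordinates, whose origin is the TCP and whose axes are the flange's). Camera axes: x right, y down, z forward; pixel columns grow to the right and rows downward; lengths in m; the calibration is good to about 2 mm. A picture is of the moment at which its call begins: read the wrist's pose just before it. camera_model takes no time and is no camera call.
- robot.close_job(): hands the job in; it is judged then, once.
Trained networks look in the newest picture that a camera, given by its name, has taken for a name from the list of things; names that differ only in an ending like _2 or _b are one class to them, and where a whole thing is asked for, a point or a joint stands for the part that bears it (a point fixed in the world has none). Each returns a list of dicts, best first, with "confidence" (0 to 1); they miss things now and then, are a little off and sometimes report something else, mostly with a low value. They report only what shows in the picture. A call takes as long as a camera call. They do not tell look-alikes from the thing itself.
- robot.recognise(camera, label): "uv" ([column, row] in pixels, amid what is visible of it).
The state is a dict: "t": time; "q": joint angles; "dq": joint speeds; "joint_torque": joint torques, N m; "tool_pos": TCP position; "orientation": TCP orientation; "force": force on the tool from outside, world axes, zero at the start; "wrist_torque": the same for the moment, N m; "opening": finger opening in m; "gripper_force": force on a finger pad.
Only numpy, scipy, OpenCV 4.12 (cv2) and the standard library are available. Lean on these libraries where they do the work, as an engineer would, in place of code of your own. Each camera call takes 0.05 s, during which the arm holds its last target. There are 200 camera calls.

## Working session

There is one attempt and no reset: what is moved stays moved. The work goes in short steps, Python scripts to look and compute and a tool call to move; the robot and the scene stay as the last step left them, time stands still between calls to the robot, and variables do not carry over. Pictures are saved under pics/ and viewed, at most 14 in all, crops included, and the job is handed in when it is done.

Besides the shell and the picture viewer there is one more tool, called after ">>>" by a JSON object that holds its "op" and its "data", one argument or row to a line. move_arm: Moves the arm, as the interface text tells. Its arguments: {"type":"object","properties":{"deltas":{"type":"array","items":{"type":"number"}},"squeeze":{"type":"number"}},"required":["deltas"]}

```bash
mkdir -p pics
cat > h.py <<'E'
import numpy as np, cv2
from scipy.spatial.transform import Rotation as Ro
from plant import robot
def tool():
    s=robot.read_state(); T=np.eye(4); T[:3,:3]=Ro.from_rotvec(s["orientation"]).as_matrix(); T[:3,3]=s["tool_pos"]; return T
def cam(name):
    m=robot.camera_model(name)
    if name=="wrist": C=tool()@np.array(m["tool_from_camera"])
    else:
        C=np.eye(4); C[:3,:3]=np.array(m["R"]).T; C[:3,3]=-C[:3,:3]@np.array(m["t"])
    return np.array(m["K"]),m["k1"],C
def rays(uv,K,k1):
    uv=np.asarray(uv,float).reshape(-1,2)
    return cv2.undistortPoints(uv[:,None],K,np.array([k1,0,0,0.]))[:,0]
def cloud(depth,K,k1,C):
    v,u=np.mgrid[:384,:512]
    n=rays(np.c_[u.ravel(),v.ravel()],K,k1); d=depth.ravel()[:,None]
    P=np.c_[n*d,d]@C[:3,:3].T+C[:3,3]; P[d[:,0]<=0]=np.nan
    return P.reshape(384,512,3)
def onplane(uv,z,K,k1,C):
    n=rays(uv,K,k1); d=np.c_[n,np.ones(len(n))]@C[:3,:3].T
    return C[:3,3]+d*((z-C[2,3])/d[:,2])[:,None]
E
python3 - <<'E'
from h import *
for c in("top","scene"):
    K,k1,C=cam(c); im,d=robot.read_camera(c); cv2.imwrite(f"pics/{c}0.png",im[...,::-1]); np.savez(c+"0.npz",im=im,d=d)
    print(c,C[:3,3].round(3),K[0,0])
    P=cloud(d,K,k1,C)
    for l in["charger","tray"]+[a+b for a in("cell_","bay_") for b in("blue","green","yellow","white")]:
        for r in robot.recognise(c,l)[:2]:
            u,v=np.round(r["uv"]).astype(int); print(l,(u,v),round(r["confidence"],2),P[v,u].round(3))
print(robot.read_state())
E
```

```text
top [0.369 0.048 0.948] 382.69189995176225
charger (np.int64(187), np.int64(171)) 0.96 [0.53  0.191 0.013]
tray (np.int64(335), np.int64(162)) 0.79 [ 0.552 -0.175  0.022]
tray (np.int64(182), np.int64(191)) 0.36 [nan nan nan]
cell_blue (np.int64(108), np.int64(203)) 0.53 [0.445 0.365 0.069]
cell_blue (np.int64(166), np.int64(243)) 0.51 [0.353 0.227 0.068]
cell_green (np.int64(201), np.int64(180)) 0.78 [0.496 0.147 0.087]
cell_yellow (np.int64(155), np.int64(192)) 0.48 [0.468 0.251 0.088]
cell_white (np.int64(224), np.int64(180)) 0.66 [0.497 0.095 0.083]
cell_white (np.int64(161), np.int64(198)) 0.63 [0.46  0.249 0.034]
bay_blue (np.int64(185), np.int64(196)) 0.75 [0.466 0.193 0.025]
bay_green (np.int64(204), np.int64(190)) 0.83 [0.482 0.147 0.018]
bay_yellow (np.int64(162), np.int64(201)) 0.86 [0.455 0.25  0.016]
bay_yellow (np.int64(201), np.int64(179)) 0.72 [0.498 0.147 0.089]
bay_white (np.int64(230), np.int64(181)) 0.65 [0.495 0.081 0.079]
scene [1.193 0.196 0.514] 374.2668473337592
charger (np.int64(309), np.int64(230)) 0.57 [0.562 0.188 0.026]
charger (np.int64(148), np.int64(2
[... 889 characters left out ...]
't': 1.1, 'q': array([-1.24339733e+00,  1.30373089e-01,  1.48817630e+00, -1.05827095e-05,
        1.52303392e+00, -8.53880929e-02]), 'dq': array([-4.94914358e-04,  7.63122330e-04,  6.01299230e-05,  3.93634766e-04,
        1.04880681e-03, -1.09529881e-03]), 'joint_torque': array([-2.04749352e-05, -5.59768653e+01, -4.92073703e+01,  7.64330104e-02,
        2.20915151e-02,  3.57327906e-06]), 'tool_pos': array([ 0.24072305, -0.54959851,  0.19226434]), 'orientation': array([ 3.07490611e+00,  6.43809359e-01, -1.47097557e-05]), 'force': array([-0.0662561 ,  0.86090132, -0.83778131]), 'wrist_torque': array([-0.01857665,  0.00425449, -0.0080528 ]), 'gripper_force': 0.0, 'opening': 0.09289037653827843}
```

View pics/top0.png

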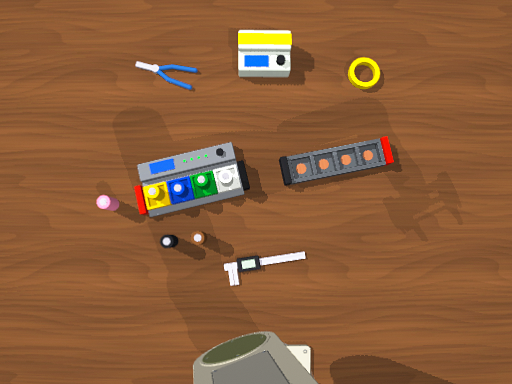

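View pics/scene0.png

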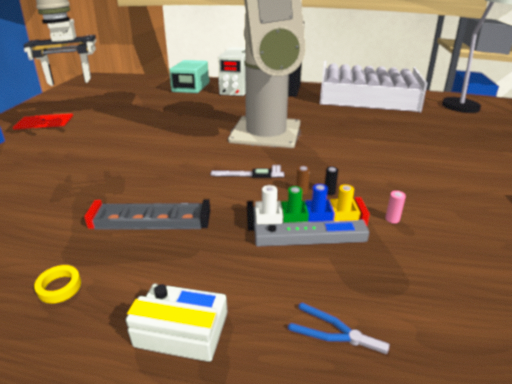

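The top view shows the charger with its red end at left (140,200). From red the order is yellow (155,192), blue (179,188), green (202,180), white (225,177). The tray is at right with its red end at (387,150) and copper discs at (301,168), (323,163), (346,159), (368,155). The black, brown and pink cylinders are decoys, and the scene view agrees.

```bash
cat > m.py <<'E'
from h import *
def fit(A,B): # local->world 2D rigid
    A=np.array(A);B=np.array(B);a=A-A.mean(0);b=B-B.mean(0)
    th=np.arctan2((a[:,0]*b[:,1]-a[:,1]*b[:,0]).sum(),(a*b).sum())
    R=np.array([[np.cos(th),-np.sin(th)],[np.sin(th),np.cos(th)]]); t=B.mean(0)-R@A.mean(0)
    return th,t,(B-(A@R.T+t))
E
python3 - <<'E'
from m import *
K,k1,C=cam("top"); z=np.load("top0.npz"); im,d=z["im"],z["d"]; P=cloud(d,K,k1,C)
hsv=cv2.cvtColor(im,cv2.COLOR_RGB2HSV)
# cells by height
m=((P[...,2]>.074)&(P[...,2]<.1)&(P[...,0]>.4)&(P[...,0]<.58)&(P[...,1]>.03)&(P[...,1]<.32)).astype(np.uint8)
n,l,s,c=cv2.connectedComponentsWithStats(m)
cells=[]
for i in range(1,n):
    if s[i,4]<20: continue
    w=onplane(c[i],.086,K,k1,C)[0]; q=P[l==i]; cells.append(w[:2]); print("cell",c[i].round(1),s[i,4],w.round(4),np.median(q,0).round(4),(np.nanmax(q,0)-np.nanmin(q,0)).round(3))
cells=sorted(cells,key=lambda w:-w[1])
Y=[.087,.029,-.029,-.087]
print("charger",fit([[0,y] for y in Y],cells))
m=((hsv[...,0]<14)&(hsv[...,1]>110)&(hsv[...,2]>150)).astype(np.uint8); m[:,:285]=0;m[:,380:]=0;m[:140]=0;m[185:]=0
n,l,s,c=cv2.connectedComponentsWithStats(m); pk=[]
for i in range(1,n):
    if s[i,4]<20: continue
    w=onplane(c[i],.0065,K,k1,C)[0]; pk.append(w[:2]); print("disc",c[i].round(1),s[i,4],w.round(4),np.median(P[l==i],0).round(4))
pk=sorted(pk,key=lambda w:-w[1]); print("tray",fit([[0,y] for y in Y],pk))
E
```

```text
cell [225.2 176.4] 156 [0.5048 0.0923 0.086 ] [0.5055 0.0927 0.0847] [0.03  0.03  0.015]
cell [200.8 179.5] 158 [0.4975 0.1477 0.086 ] [0.4975 0.1473 0.0848] [0.03  0.03  0.015]
cell [177.4 187.9] 159 [0.478  0.2006 0.086 ] [0.478  0.2013 0.0852] [0.032 0.03  0.013]
cell [152.3 191.5] 155 [0.4698 0.2575 0.086 ] [0.4707 0.2577 0.0849] [0.03  0.029 0.016]
charger (np.float64(0.22324294459996252), array([0.48755773, 0.17452596]), array([[ 0.00154225, -0.00185124],
       [-0.00311616, -0.00222441],
       [ 0.00354588,  0.0014559 ],
       [-0.00197197,  0.00261975]]))
disc [367.4 154.9] 78 [ 0.5738 -0.2626  0.0065] [ 0.5735 -0.2628  0.0064]
disc [345.5 159.3] 81 [ 0.562  -0.206   0.0065] [ 0.5623 -0.2057  0.0064]
disc [323.2 163.6] 81 [ 0.5506 -0.1492  0.0065] [ 0.55   -0.149   0.0062]
disc [300.7 168.3] 82 [ 0.5383 -0.0923  0.0065] [nan nan nan]
tray (np.float64(0.20444581972472195), array([ 0.55616208, -0.17751212]), array([[-1.75865351e-04,  6.03645242e-05],
       [ 3.12571992e-04, -9.85059749e-05],
       [-7.44587200e-05, -9.54393210e-05],
       [-6.22479211e-05,  1.33580772e-04]]))
```

>>> {"op": "move_arm", "data": {
  "deltas": [0.04,-0.026,-0.003,0,0,-0.137,1,0.08,-0.052,-0.006,0,0,-0.274,1,0.12,-0.078,-0.009,0,0,-0.411,1,0.16,-0.105,-0.012,0,0,-0.548,1,0.2,-0.131,-0.015,0,0,-0.685,1,0.24,-0.157,-0.018,0,0,-0.822,1,0.28,-0.183,-0.021,0,0,-0.959,1,0.32,-0.21,-0.024,0,0,-1.096,1,0.36,-0.236,-0.027,0,0,-1.233,1,0.4,-0.262,-0.03,0,0,-1.37,1,0.4,-0.262,-0.03,0,0,-1.37,1],
  "squeeze": 20
}}

```text
t: 2.48
tool_pos: [0.5034, -0.1465, 0.2226]
orientation: [1.967, 2.449, 0.001]
force: [-0.5, -0.9, -0.3]
opening: 0.0926
gripper_force: 0.0
```

```bash
cat > to.py <<'E'
import sys
from h import *
# usage: to.py x y z : tool-frame deltas from measured pose
s=robot.read_state(); T=tool(); yaw=np.arctan2(T[1,1],T[0,1])
print("t",round(s["t"],2),"pos",T[:3,3].round(4),"yawY",round(yaw,4),"tilt",T[:3,2].round(4),"open",round(s["opening"],4),"grip",round(s["gripper_force"],1),"F",s["force"].round(1))
a=[float(v) for v in sys.argv[1:]]
for i in range(0,len(a),3): print(a[i:i+3],"->",(T[:3,:3].T@(np.array(a[i:i+3])-T[:3,3])).round(4))
E
python3 to.py .47 .2575 .22
```

```text
t 2.48 pos [ 0.5034 -0.1465  0.2226] yawY 0.2174 tilt [ 8.e-04  4.e-04 -1.e+00] open 0.0926 grip 0.0 F [-0.5 -0.9 -0.3]
[0.47, 0.2575, 0.22] -> [0.4017 0.0546 0.0027]
```

>>> {"op": "move_arm", "data": {
  "deltas": [0.04,0.006,0,0,0,0,1,0.08,0.011,0,0,0,0,1,0.12,0.017,0,0,0,0,1,0.16,0.022,0,0,0,0,1,0.2,0.027,0,0,0,0,1,0.24,0.033,0,0,0,0,1,0.28,0.038,0,0,0,0,1,0.32,0.044,0,0,0,0,1,0.36,0.05,0,0,0,0,1,0.402,0.055,0,0,0,0,1,0.402,0.055,0,0,0,0,1]
}}

```text
t: 3.85
tool_pos: [0.4708, 0.2567, 0.222]
orientation: [-1.972, -2.445, 0.0]
force: [-0.7, -0.2, 0.5]
opening: 0.093
gripper_force: 0.0
```

```bash
python3 to.py .47 .2575 .053
cat > w.py <<'E'
import sys
from m import *
K,k1,C=cam("wrist"); im,d=robot.read_camera("wrist"); cv2.imwrite(f"pics/{sys.argv[1]}.png",im[...,::-1]); np.savez(sys.argv[1]+".npz",im=im,d=d,C=C)
P=cloud(d,K,k1,C)
m=((P[...,2]>.074)&(P[...,2]<.1)).astype(np.uint8)
n,l,s,c=cv2.connectedComponentsWithStats(m)
for i in range(1,n):
    if s[i,4]<150: continue
    q=P[l==i]; a=q[np.abs(q[:,2]-.0855)<.006]; print("cell",c[i].round(0),s[i,4],"mid",((np.nanpercentile(q,99,0)+np.nanpercentile(q,1,0))/2).round(4),"ext",(np.nanpercentile(q,99,0)-np.nanpercentile(q,1,0)).round(3))
E
python3 w.py wrist1
```

```text
t 3.85 pos [0.4708 0.2567 0.222 ] yawY 0.2131 tilt [-4.e-04  1.e-04 -1.e+00] open 0.093 grip 0.0 F [-0.7 -0.2  0.5]
[0.47, 0.2575, 0.053] -> [ 0.0009 -0.0006  0.169 ]
cell [255. 168.] 580 mid [0.4716 0.2604 0.082 ] ext [0.03  0.03  0.014]
cell [251. 214.] 535 mid [0.4792 0.2027 0.0815] ext [0.029 0.03  0.014]
cell [257. 253.] 494 mid [0.4987 0.1497 0.0816] ext [0.029 0.03  0.014]
cell [254. 286.] 336 mid [0.5061 0.0992 0.0815] ext [0.03  0.021 0.014]
```

View pics/wrist1.png

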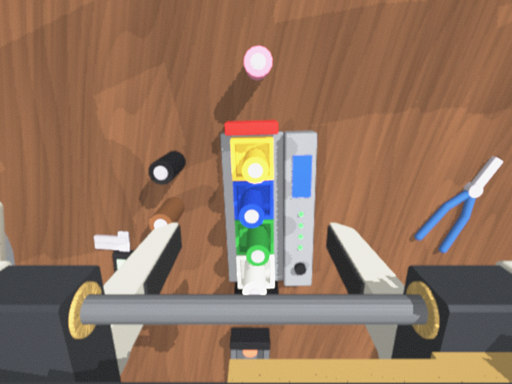

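The wrist view shows yellow (255,168), blue (251,214), green (257,253) and white (254,286), with the red block behind yellow. It agrees with the top view to about 2 mm. Next I descend on yellow and grip.

>>> {"op": "move_arm", "data": {
  "deltas": [0.002,0,0.03,0,0,0,1,0.002,0,0.06,0,0,0,1,0.002,0,0.09,0,0,0,1,0.002,0,0.12,0,0,0,1,0.002,0,0.145,0,0,0,1,0.002,0,0.16,0,0,0,1,0.002,0,0.169,0,0,0,1,0.002,0,0.169,0,0,0,1,0.002,0,0.169,0,0,0,0,0.002,0,0.169,0,0,0,0,0.002,0,0.169,0,0,0,0,0.002,0,0.169,0,0,0,0],
  "squeeze": 20
}}

```text
t: 5.4
tool_pos: [0.4709, 0.2575, 0.0535]
orientation: [1.974, 2.444, 0.001]
force: [-0.5, -0.6, -0.2]
opening: 0.0577
gripper_force: 0.0
```

```bash
python3 to.py .47 .2575 .053
```

```text
t 5.4 pos [0.4709 0.2575 0.0535] yawY 0.2121 tilt [ 4.e-04  1.e-04 -1.e+00] open 0.0577 grip 0.0 F [-0.5 -0.6 -0.2]
[0.47, 0.2575, 0.053] -> [ 0.0002 -0.0009  0.0005]
```

>>> {"op": "move_arm", "data": {
  "deltas": [0,0,0,0,0,0,0,0,0,0,0,0,0,0,0,0,0,0,0,0,0,0,0,0,0,0,0,0,0,0,0,0,0,0,0,0,0,0,0,0,0,0,0,0,-0.01,0,0,0,0,0,0,-0.03,0,0,0,0,0,0,-0.055,0,0,0,0,0,0,-0.08,0,0,0,0,0,0,-0.1,0,0,0,0,0,0,-0.11,0,0,0,0]
}}

```text
t: 6.9
tool_pos: [0.4713, 0.2576, 0.1649]
orientation: [1.973, 2.443, 0.002]
force: [-0.1, -0.2, -0.7]
opening: 0.0309
gripper_force: 20.0
```

```bash
python3 - <<'E'
import numpy as np
th,t=.2044,np.array([.55616,-.17751])
for n,y in zip(("yellow","blue","green","white"),(-.087,-.029,.029,.087)): print(n,(t+y*np.array([-np.sin(th),np.cos(th)])).round(4))
E
python3 to.py .5738 -.2627 .165
```

```text
yellow [ 0.5738 -0.2627]
blue [ 0.562  -0.2059]
green [ 0.5503 -0.1491]
white [ 0.5385 -0.0923]
t 6.9 pos [0.4713 0.2576 0.1649] yawY 0.2121 tilt [ 1.6e-03  7.0e-04 -1.0e+00] open 0.0309 grip 20.0 F [-0.1 -0.2 -0.7]
[0.5738, -0.2627, 0.165] -> [-5.303e-01 -9.300e-03 -3.000e-04]
```

>>> {"op": "move_arm", "data": {
  "deltas": [-0.02,0,0,0,0,0,0,-0.06,-0.001,0,0,0,0,0,-0.11,-0.002,0,0,0,0,0,-0.165,-0.003,0,0,0,0,0,-0.22,-0.004,0,0,0,0,0,-0.275,-0.005,0,0,0,0,0,-0.33,-0.006,0,0,0,0,0,-0.385,-0.007,0,0,0,0,0,-0.44,-0.008,0,0,0,0,0,-0.485,-0.009,0,0,0,0,0,-0.515,-0.009,0,0,0,0,0,-0.53,-0.009,0,0,0,0,0]
}}

```text
t: 8.4
tool_pos: [0.5721, -0.2647, 0.1616]
orientation: [-1.975, -2.44, 0.001]
force: [0.4, 0.6, -0.7]
opening: 0.0312
gripper_force: 20.0
```

```bash
python3 to.py .5738 -.2627 .0425
python3 - <<'E'
from h import *
im,d=robot.read_camera("top"); cv2.imwrite("pics/top1.png",cv2.resize(im[100:220,260:420,::-1],None,fx=4,fy=4))
E
```

```text
t 8.4 pos [ 0.5721 -0.2647  0.1616] yawY 0.2099 tilt [-2.4e-03  9.0e-04 -1.0e+00] open 0.0312 grip 20.0 F [ 0.4  0.6 -0.7]
[0.5738, -0.2627, 0.0425] -> [0.0015 0.0023 0.1191]
```

View pics/top1.png

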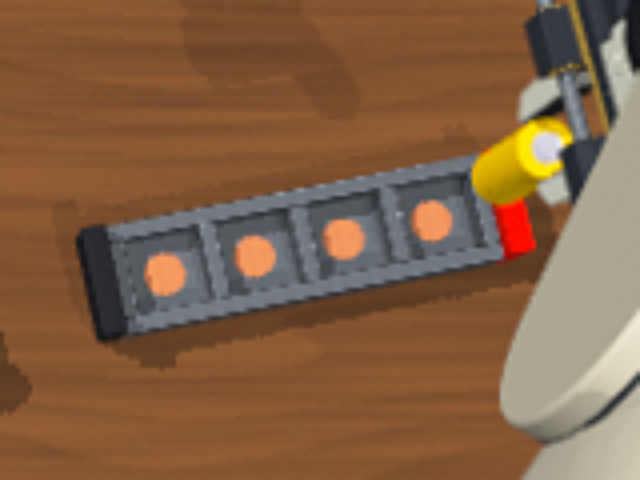

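The crop shows the held yellow cell over the red-end pocket (disc at 432,220 in the crop), shifted only by parallax. I go down to just above the rim and check the position.

>>> {"op": "move_arm", "data": {
  "deltas": [0,0,0.015,0,0,0,0,0,0,0.035,0,0,0,0,0,0,0.055,0,0,0,0,0,0,0.075,0,0,0,0,0,0,0.09,0,0,0,0,0,0,0.095,0,0,0,0,0,0,0.095,0,0,0,0]
}}

```text
t: 9.32
tool_pos: [0.5735, -0.2627, 0.0681]
orientation: [-1.974, -2.444, 0.0]
force: [-0.5, 0.6, -1.0]
opening: 0.0311
gripper_force: 20.0
```

```bash
python3 to.py .5738 -.2627 .0425
```

```text
t 9.32 pos [ 0.5735 -0.2627  0.0681] yawY 0.212 tilt [-1.e-04  1.e-04 -1.e+00] open 0.0311 grip 20.0 F [-0.5  0.6 -1. ]
[0.5738, -0.2627, 0.0425] -> [-0.0001  0.0003  0.0256]
```

>>> {"op": "move_arm", "data": {
  "deltas": [0,0,0.01,0,0,0,0,0,0,0.018,0,0,0,0,0,0,0.022,0,0,0,0,0,0,0.0245,0,0,0,0,0,0,0.026,0,0,0,0,0,0,0.026,0,0,0,0]
}}

```text
t: 10.07
tool_pos: [0.5737, -0.2627, 0.0425]
orientation: [1.974, 2.444, 0.0]
force: [-0.7, -0.1, -2.1]
opening: 0.0313
gripper_force: 20.0
```

>>> {"op": "move_arm", "data": {
  "deltas": [0,0,0.0005,0,0,0,0,0,0,0.001,0,0,0,0,0,0,0.001,0,0,0,0]
}}

```text
t: 10.45
tool_pos: [0.574, -0.263, 0.0421]
orientation: [1.973, 2.443, 0.0]
force: [-0.4, -0.0, 5.4]
opening: 0.0309
gripper_force: 20.0
```

Contact at 5 N, so the cell is on the floor. I open and rise.

>>> {"op": "move_arm", "data": {
  "deltas": [0,0,0,0,0,0,1,0,0,0,0,0,0,1,0,0,0,0,0,0,1,0,0,0,0,0,0,1,0,0,0,0,0,0,1,0,0,-0.02,0,0,0,1,0,0,-0.05,0,0,0,1,0,0,-0.09,0,0,0,1,0,0,-0.12,0,0,0,1,0,0,-0.12,0,0,0,1]
}}

```text
t: 11.7
tool_pos: [0.5759, -0.2639, 0.1667]
orientation: [1.969, 2.438, 0.002]
force: [0.1, -0.2, 0.4]
opening: 0.0925
gripper_force: 0.0
```

```bash
python3 to.py .4787 .2015 .165; python3 w.py wrist2
```

```text
t 11.7 pos [ 0.5759 -0.2639  0.1667] yawY 0.2121 tilt [ 0.007  -0.0039 -1.    ] open 0.0925 grip 0.0 F [ 0.1 -0.2  0.4]
[0.4787, 0.2015, 0.165] -> [ 0.4755  0.003  -0.0008]
cell [253. 178.] 600 mid [ 0.5745 -0.2599  0.0758] ext [0.029 0.029 0.003]
```

View pics/wrist2.png

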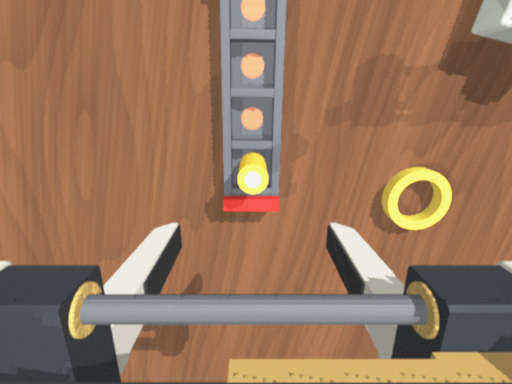

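Yellow stands upright in the red-end pocket (253,180), within 3 mm of its centre. Blue is next.

>>> {"op": "move_arm", "data": {
  "deltas": [0.03,0,0,0,0,0,1,0.08,0.001,0,0,0,0,1,0.14,0.001,0,0,0,0,1,0.2,0.002,0,0,0,0,1,0.26,0.003,0,0,0,0,1,0.32,0.003,0,0,0,0,1,0.38,0.004,0,0,0,0,1,0.43,0.004,0,0,0,0,1,0.46,0.004,0,0,0,0,1,0.474,0.0045,0,0,0,0,1,0.474,0.0045,0,0,0,0,1,0.474,0.0045,0,0,0,0,1]
}}

```text
t: 13.25
tool_pos: [0.4784, 0.2006, 0.1609]
orientation: [1.975, 2.443, -0.001]
force: [0.3, 0.6, 0.6]
opening: 0.0929
gripper_force: 0.0
```

```bash
python3 to.py .4787 .2015 .0535
```

```text
t 13.25 pos [0.4784 0.2006 0.1609] yawY 0.211 tilt [-4.e-04 -6.e-04 -1.e+00] open 0.0929 grip 0.0 F [0.3 0.6 0.6]
[0.4787, 0.2015, 0.0535] -> [0.0009 0.0006 0.1074]
```

>>> {"op": "move_arm", "data": {
  "deltas": [0.001,0,0.025,0,0,0,1,0.001,0,0.055,0,0,0,1,0.001,0,0.08,0,0,0,0.8,0.001,0,0.097,0,0,0,0.8,0.001,0,0.1075,0,0,0,0.7,0.001,0,0.1075,0,0,0,0.6,0.001,0,0.1075,0,0,0,0,0.001,0,0.1075,0,0,0,0,0.001,0,0.1075,0,0,0,0,0.001,0,0.1075,0,0,0,0,0.001,0,0.1075,0,0,0,0,0.001,0,0.1075,0,0,0,0],
  "squeeze": 20
}}

```text
t: 14.75
tool_pos: [0.4786, 0.2029, 0.0543]
orientation: [1.973, 2.443, 0.002]
force: [0.9, 0.9, 4.7]
opening: 0.0305
gripper_force: 20.0
```

>>> {"op": "move_arm", "data": {
  "deltas": [0,0,0,0,0,0,0,0,0,0,0,0,0,0,0,0,0,0,0,0,0,0,0,-0.01,0,0,0,0,0,0,-0.03,0,0,0,0,0,0,-0.055,0,0,0,0,0,0,-0.08,0,0,0,0,0,0,-0.1,0,0,0,0,0,0,-0.11,0,0,0,0,0,0,-0.11,0,0,0,0]
}}

```text
t: 16.0
tool_pos: [0.4781, 0.2027, 0.1641]
orientation: [1.974, 2.444, 0.001]
force: [0.0, 0.4, -2.2]
opening: 0.0305
gripper_force: 20.0
```

```bash
python3 to.py .562 -.2059 .165
```

```text
t 16.0 pos [0.4781 0.2027 0.1641] yawY 0.212 tilt [ 5.e-04  2.e-04 -1.e+00] open 0.0305 grip 20.0 F [ 0.   0.4 -2.2]
[0.562, -0.2059, 0.165] -> [-0.4171 -0.004  -0.0009]
```

>>> {"op": "move_arm", "data": {
  "deltas": [-0.02,0,0,0,0,0,0,-0.06,-0.001,0,0,0,0,0,-0.11,-0.001,0,0,0,0,0,-0.165,-0.002,0,0,0,0,0,-0.22,-0.002,0,0,0,0,0,-0.275,-0.003,0,0,0,0,0,-0.33,-0.003,0,0,0,0,0,-0.375,-0.004,0,0,0,0,0,-0.405,-0.004,0,0,0,0,0,-0.417,-0.004,0,0,0,0,0,-0.417,-0.004,0,0,0,0,0]
}}

```text
t: 17.38
tool_pos: [0.5612, -0.2056, 0.1627]
orientation: [-1.974, -2.442, 0.0]
force: [-0.5, -0.3, -1.6]
opening: 0.0308
gripper_force: 20.0
```

>>> {"op": "move_arm", "data": {
  "deltas": [0,0,0.015,0,0,0,0,0,0,0.035,0,0,0,0,0,0,0.055,0,0,0,0,0,0,0.075,0,0,0,0,0,0,0.09,0,0,0,0,0,0,0.095,0,0,0,0,0,0,0.095,0,0,0,0]
}}

```text
t: 18.25
tool_pos: [0.5618, -0.2059, 0.0686]
orientation: [-1.974, -2.444, 0.0]
force: [-0.2, 1.1, -1.5]
opening: 0.0307
gripper_force: 20.0
```

```bash
python3 to.py .562 -.2059 .0433
```

```text
t 18.25 pos [ 0.5618 -0.2059  0.0686] yawY 0.2119 tilt [-2.e-04  1.e-04 -1.e+00] open 0.0307 grip 20.0 F [-0.2  1.1 -1.5]
[0.562, -0.2059, 0.0433] -> [-0.0001  0.0002  0.0253]
```

>>> {"op": "move_arm", "data": {
  "deltas": [0,0,0.01,0,0,0,0,0,0,0.018,0,0,0,0,0,0,0.022,0,0,0,0,0,0,0.024,0,0,0,0,0,0,0.025,0,0,0,0,0,0,0.0255,0,0,0,0,0,0,0.0255,0,0,0,0]
}}

```text
t: 19.12
tool_pos: [0.562, -0.2059, 0.0435]
orientation: [1.974, 2.444, 0.0]
force: [0.1, 0.2, -1.8]
opening: 0.031
gripper_force: 20.0
```

>>> {"op": "move_arm", "data": {
  "deltas": [0,0,0.0005,0,0,0,0,0,0,0.001,0,0,0,0,0,0,0.001,0,0,0,0]
}}

```text
t: 19.5
tool_pos: [0.5624, -0.2062, 0.0433]
orientation: [1.973, 2.443, 0.0]
force: [-2.0, 0.1, 4.9]
opening: 0.031
gripper_force: 20.0
```

>>> {"op": "move_arm", "data": {
  "deltas": [0,0,0,0,0,0,1,0,0,0,0,0,0,1,0,0,0,0,0,0,1,0,0,0,0,0,0,1,0,0,0,0,0,0,1,0,0,-0.02,0,0,0,1,0,0,-0.05,0,0,0,1,0,0,-0.09,0,0,0,1,0,0,-0.12,0,0,0,1,0,0,-0.12,0,0,0,1]
}}

```text
t: 20.75
tool_pos: [0.5642, -0.2069, 0.1675]
orientation: [1.969, 2.438, 0.003]
force: [0.1, -0.6, -0.7]
opening: 0.0928
gripper_force: 0.0
```

```bash
python3 to.py .498 .1488 .0535; python3 w.py wrist3
```

```text
t 20.75 pos [ 0.5642 -0.2069  0.1675] yawY 0.212 tilt [ 0.0071 -0.0033 -1.    ] open 0.0928 grip 0.0 F [ 0.1 -0.6 -0.7]
[0.498, 0.1488, 0.0535] -> [0.3622 0.0094 0.1123]
cell [252. 182.] 582 mid [ 0.5628 -0.2069  0.0758] ext [0.029 0.029 0.004]
cell [252. 229.] 508 mid [ 0.5743 -0.2601  0.0758] ext [0.029 0.029 0.004]
```

>>> {"op": "move_arm", "data": {
  "deltas": [0.03,0.001,0,0,0,0,1,0.08,0.003,0,0,0,0,1,0.14,0.005,0,0,0,0,1,0.2,0.007,0,0,0,0,1,0.26,0.009,0,0,0,0,1,0.31,0.01,0,0,0,0,1,0.345,0.012,0,0,0,0,1,0.36,0.012,0,0,0,0,1,0.36,0.012,0,0,0,0,1,0.36,0.012,0,0,0,0,1]
}}

```text
t: 22.05
tool_pos: [0.4978, 0.1475, 0.1618]
orientation: [-1.975, -2.443, 0.001]
force: [1.1, -0.2, -0.1]
opening: 0.0932
gripper_force: 0.0
```

```bash
python3 to.py .498 .1488 .0535
```

```text
t 22.05 pos [0.4978 0.1475 0.1618] yawY 0.2111 tilt [-6.e-04 -6.e-04 -1.e+00] open 0.0932 grip 0.0 F [ 1.1 -0.2 -0.1]
[0.498, 0.1488, 0.0535] -> [0.0013 0.0005 0.1083]
```

Blue stands in pocket 2. Now green.

>>> {"op": "move_arm", "data": {
  "deltas": [0.001,0,0.025,0,0,0,1,0.001,0,0.055,0,0,0,1,0.001,0,0.08,0,0,0,0.8,0.001,0,0.097,0,0,0,0.8,0.001,0,0.1085,0,0,0,0.7,0.001,0,0.1085,0,0,0,0.6,0.001,0,0.1085,0,0,0,0,0.001,0,0.1085,0,0,0,0,0.001,0,0.1085,0,0,0,0,0.001,0,0.1085,0,0,0,0,0.001,0,0.1085,0,0,0,0,0.001,0,0.1085,0,0,0,0],
  "squeeze": 20
}}

```text
t: 23.55
tool_pos: [0.4981, 0.1497, 0.0544]
orientation: [1.973, 2.443, 0.001]
force: [0.9, 0.6, 6.2]
opening: 0.0311
gripper_force: 20.0
```

>>> {"op": "move_arm", "data": {
  "deltas": [0,0,0,0,0,0,0,0,0,0,0,0,0,0,0,0,0,0,0,0,0,0,0,-0.01,0,0,0,0,0,0,-0.03,0,0,0,0,0,0,-0.055,0,0,0,0,0,0,-0.08,0,0,0,0,0,0,-0.1,0,0,0,0,0,0,-0.11,0,0,0,0,0,0,-0.11,0,0,0,0]
}}

```text
t: 24.8
tool_pos: [0.4978, 0.1496, 0.1641]
orientation: [1.974, 2.444, 0.001]
force: [-0.1, 0.3, -1.5]
opening: 0.0308
gripper_force: 20.0
```

```bash
python3 to.py .5503 -.1491 .165
```

```text
t 24.8 pos [0.4978 0.1496 0.1641] yawY 0.212 tilt [ 7.e-04  1.e-04 -1.e+00] open 0.0308 grip 20.0 F [-0.1  0.3 -1.5]
[0.5503, -0.1491, 0.165] -> [-0.3031 -0.0115 -0.0009]
```

>>> {"op": "move_arm", "data": {
  "deltas": [-0.02,-0.001,0,0,0,0,0,-0.06,-0.002,0,0,0,0,0,-0.11,-0.004,0,0,0,0,0,-0.165,-0.006,0,0,0,0,0,-0.215,-0.008,0,0,0,0,0,-0.26,-0.01,0,0,0,0,0,-0.29,-0.011,0,0,0,0,0,-0.303,-0.0115,0,0,0,0,0,-0.303,-0.0115,0,0,0,0,0]
}}

```text
t: 25.92
tool_pos: [0.5496, -0.149, 0.1628]
orientation: [-1.974, -2.442, 0.0]
force: [0.2, 0.0, -1.6]
opening: 0.0307
gripper_force: 20.0
```

>>> {"op": "move_arm", "data": {
  "deltas": [0,0,0.015,0,0,0,0,0,0,0.035,0,0,0,0,0,0,0.055,0,0,0,0,0,0,0.075,0,0,0,0,0,0,0.09,0,0,0,0,0,0,0.095,0,0,0,0,0,0,0.095,0,0,0,0]
}}

```text
t: 26.8
tool_pos: [0.5501, -0.149, 0.0686]
orientation: [-1.974, -2.444, 0.0]
force: [-0.4, 0.2, -1.3]
opening: 0.0306
gripper_force: 20.0
```

```bash
python3 to.py .5503 -.1491 .0433
```

```text
t 26.8 pos [ 0.5501 -0.149   0.0686] yawY 0.212 tilt [-2.e-04  1.e-04 -1.e+00] open 0.0306 grip 20.0 F [-0.4  0.2 -1.3]
[0.5503, -0.1491, 0.0433] -> [-0.0001  0.0002  0.0253]
```

>>> {"op": "move_arm", "data": {
  "deltas": [0,0,0.01,0,0,0,0,0,0,0.018,0,0,0,0,0,0,0.022,0,0,0,0,0,0,0.024,0,0,0,0,0,0,0.0255,0,0,0,0,0,0,0.0255,0,0,0,0,0,0,0.0262,0,0,0,0,0,0,0.0262,0,0,0,0]
}}

```text
t: 27.8
tool_pos: [0.5507, -0.1493, 0.0434]
orientation: [1.973, 2.443, 0.001]
force: [-1.0, 0.5, 5.2]
opening: 0.0309
gripper_force: 20.0
```

>>> {"op": "move_arm", "data": {
  "deltas": [0,0,0,0,0,0,1,0,0,0,0,0,0,1,0,0,0,0,0,0,1,0,0,0,0,0,0,1,0,0,0,0,0,0,1,0,0,-0.02,0,0,0,1,0,0,-0.05,0,0,0,1,0,0,-0.09,0,0,0,1,0,0,-0.12,0,0,0,1,0,0,-0.12,0,0,0,1]
}}

```text
t: 29.05
tool_pos: [0.5526, -0.1499, 0.1676]
orientation: [1.969, 2.438, 0.004]
force: [-0.2, 0.4, -0.8]
opening: 0.0931
gripper_force: 0.0
```

```bash
python3 w.py wrist4
```

```text
cell [252. 182.] 580 mid [ 0.5513 -0.1501  0.0758] ext [0.029 0.029 0.003]
cell [251. 232.] 507 mid [ 0.5629 -0.2065  0.0758] ext [0.029 0.029 0.004]
cell [252. 275.] 437 mid [ 0.5744 -0.2597  0.0759] ext [0.028 0.029 0.004]
```

>>> {"op": "move_arm", "data": {
  "deltas": [0.03,0.001,0,0,0,0,1,0.08,0.002,0,0,0,0,1,0.14,0.004,0,0,0,0,1,0.2,0.006,0,0,0,0,1,0.235,0.007,0,0,0,0,1,0.2475,0.007,0,0,0,0,1,0.2475,0.007,0,0,0,0,1,0.2475,0.007,0,0,0,0,1]
}}

```text
t: 30.1
tool_pos: [0.5049, 0.0932, 0.1622]
orientation: [-1.975, -2.443, 0.001]
force: [-0.1, -0.4, -0.7]
opening: 0.093
gripper_force: 0.0
```

```bash
python3 to.py .5052 .0935 .0535
```

```text
t 30.1 pos [0.5049 0.0932 0.1622] yawY 0.211 tilt [-6.e-04 -5.e-04 -1.e+00] open 0.093 grip 0.0 F [-0.1 -0.4 -0.7]
[0.5052, 0.0935, 0.0535] -> [0.0002 0.0004 0.1087]
```

Three cells stand in place. White is the last.

>>> {"op": "move_arm", "data": {
  "deltas": [0,0,0.025,0,0,0,1,0,0,0.055,0,0,0,1,0,0,0.08,0,0,0,0.8,0,0,0.097,0,0,0,0.8,0,0,0.1085,0,0,0,0.7,0,0,0.1085,0,0,0,0.6,0,0,0.1085,0,0,0,0,0,0,0.1085,0,0,0,0,0,0,0.1085,0,0,0,0,0,0,0.1085,0,0,0,0,0,0,0.1085,0,0,0,0,0,0,0.1085,0,0,0,0],
  "squeeze": 20
}}

```text
t: 31.6
tool_pos: [0.5055, 0.0945, 0.0547]
orientation: [1.973, 2.443, 0.001]
force: [1.0, 0.2, 5.2]
opening: 0.031
gripper_force: 20.0
```

>>> {"op": "move_arm", "data": {
  "deltas": [0,0,0,0,0,0,0,0,0,0,0,0,0,0,0,0,0,0,0,0,0,0,0,-0.01,0,0,0,0,0,0,-0.03,0,0,0,0,0,0,-0.055,0,0,0,0,0,0,-0.08,0,0,0,0,0,0,-0.1,0,0,0,0,0,0,-0.11,0,0,0,0,0,0,-0.11,0,0,0,0]
}}

```text
t: 32.85
tool_pos: [0.505, 0.0944, 0.1644]
orientation: [1.974, 2.444, 0.001]
force: [-0.0, 0.0, -2.1]
opening: 0.0308
gripper_force: 20.0
```

```bash
python3 to.py .5385 -.0923 .165
```

```text
t 32.85 pos [0.505  0.0944 0.1644] yawY 0.212 tilt [ 5.e-04  0.e+00 -1.e+00] open 0.0308 grip 20.0 F [-0.   0.  -2.1]
[0.5385, -0.0923, 0.165] -> [-0.1896 -0.0065 -0.0006]
```

>>> {"op": "move_arm", "data": {
  "deltas": [-0.02,-0.001,0,0,0,0,0,-0.055,-0.002,0,0,0,0,0,-0.1,-0.004,0,0,0,0,0,-0.145,-0.005,0,0,0,0,0,-0.175,-0.006,0,0,0,0,0,-0.19,-0.0065,0,0,0,0,0,-0.19,-0.0065,0,0,0,0,0]
}}

```text
t: 33.72
tool_pos: [0.5379, -0.0929, 0.1631]
orientation: [-1.974, -2.441, 0.001]
force: [-0.8, 0.5, -1.1]
opening: 0.0304
gripper_force: 20.0
```

>>> {"op": "move_arm", "data": {
  "deltas": [0,0,0.015,0,0,0,0,0,0,0.035,0,0,0,0,0,0,0.055,0,0,0,0,0,0,0.075,0,0,0,0,0,0,0.09,0,0,0,0,0,0,0.095,0,0,0,0,0,0,0.095,0,0,0,0]
}}

```text
t: 34.6
tool_pos: [0.5384, -0.0927, 0.0689]
orientation: [-1.974, -2.444, 0.0]
force: [1.0, 0.2, -0.9]
opening: 0.0307
gripper_force: 20.0
```

```bash
python3 to.py .5385 -.0923 .0436
```

```text
t 34.6 pos [ 0.5384 -0.0927  0.0689] yawY 0.2119 tilt [-3.e-04  1.e-04 -1.e+00] open 0.0307 grip 20.0 F [ 1.   0.2 -0.9]
[0.5385, -0.0923, 0.0436] -> [0.0004 0.0001 0.0253]
```

>>> {"op": "move_arm", "data": {
  "deltas": [0,0,0.01,0,0,0,0,0,0,0.018,0,0,0,0,0,0,0.022,0,0,0,0,0,0,0.024,0,0,0,0,0,0,0.0255,0,0,0,0,0,0,0.0255,0,0,0,0,0,0,0.0262,0,0,0,0,0,0,0.0262,0,0,0,0]
}}

```text
t: 35.6
tool_pos: [0.539, -0.0929, 0.0436]
orientation: [1.973, 2.443, 0.001]
force: [-1.2, 1.0, 5.4]
opening: 0.0305
gripper_force: 20.0
```

Contact again. I open, rise and back off so all four cells can be seen.

>>> {"op": "move_arm", "data": {
  "deltas": [0,0,0,0,0,0,1,0,0,0,0,0,0,1,0,0,0,0,0,0,1,0,0,0,0,0,0,1,0,0,0,0,0,0,1,0,0,-0.02,0,0,0,1,0,0,-0.05,0,0,0,1,0,0,-0.09,0,0,0,1,0,0,-0.14,0,0,0,1,0,0,-0.16,0,0,0,1,0,0,-0.16,0,0,0,1,0,0,-0.16,0,0,0,1]
}}

```text
t: 37.1
tool_pos: [0.5374, -0.0924, 0.2005]
orientation: [-1.972, -2.442, 0.002]
force: [0.7, 0.2, -0.2]
opening: 0.0932
gripper_force: 0.0
```

```bash
python3 w.py wrist5; python3 to.py
python3 - <<'E'
from m import *
z=np.load("wrist5.npz")
import ast
th,t=.2044,np.array([.55616,-.17751]); R=np.array([[np.cos(th),-np.sin(th)],[np.sin(th),np.cos(th)]])
K,k1,_=cam("wrist"); P=cloud(z["d"],K,k1,z["C"])
n,l,s,c=cv2.connectedComponentsWithStats(((P[...,2]>.07)&(P[...,2]<.09)).astype(np.uint8))
for i in range(1,n):
    if s[i,4]>150:
        q=P[l==i]; w=(np.nanpercentile(q,99,0)+np.nanpercentile(q,1,0))/2; print(c[i].round(),R.T@(w[:2]-t),np.nanmax(q[:,2]))
E
```

```text
cell [256. 176.] 479 mid [ 0.5398 -0.0937  0.0758] ext [0.029 0.029 0.003]
cell [255. 222.] 403 mid [ 0.5512 -0.1498  0.0759] ext [0.028 0.029 0.004]
cell [255. 263.] 351 mid [ 0.5628 -0.2065  0.0757] ext [0.029 0.029 0.003]
t 37.15 pos [ 0.5372 -0.0924  0.2002] yawY 0.212 tilt [-0.0038  0.001  -1.    ] open 0.0931 grip 0.0 F [-0.1 -0.4  0. ]
[256. 176.] [0.00112578 0.08565052] 0.07878648370808838
[255. 221.] [0.00067427 0.02843988] 0.07806430512377754
[255. 263.] [ 0.00054947 -0.02958916] 0.0775806846203661
```

View pics/wrist5.png

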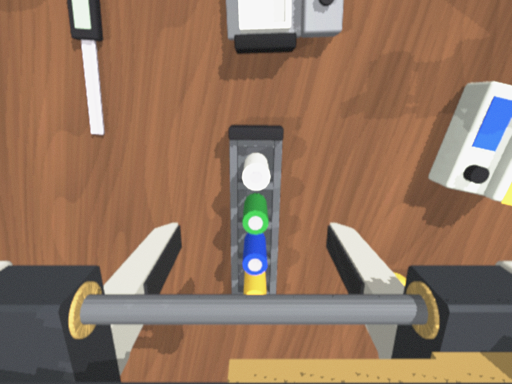

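The wrist view shows white (256,176), green (255,222), blue (255,263) and yellow (255,290, partly hidden), counted from the black end. All four stand upright within 3 mm of their pocket centres, and the gripper is clear, so I hand in.

```bash
python3 -c "
from plant import robot
print(robot.close_job())"
```

```text
the job is handed in; nothing more can be done
None
```

The job is handed in at about 37 s: yellow, blue, green and white stand upright in the tray pockets in that order from its red end, each measured within about 3 mm of its pocket centre; the hand-in call returned no verdict.

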